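Put the dusting brush away in its sliding-lid case

ROBOT

A 6-joint arm with a two-finger parallel gripper is mounted at the origin on the work surface. World frame = base frame: x ahead of the robot, y to its left, z up, the work surface at z = 0. Lengths are in m, angles in rad, forces in N, time in s.
With the tool pointing down it reaches from about 0.375 to 0.975 m from the base axis. Payload 3.8 kg.
Tool frame: the origin (TCP) lies midway between the tips of the shut fingers; the grasp point (between the pads) lies 19 mm behind it; z points along the fingers, y is the line along which they close (so a half turn about z gives the same grasp; the last joint's range is limited). The gripper opens to 85 mm and grips with 20 to 120 N. Pads are 22 mm wide; open, the fingers measure 114 mm over their backs; the gripper's body (76 mm by 85 mm) begins 54 mm behind the grasp point. The pads swing forward as they close: fully open they stand 13 mm farther back than shut.
Start: joints at [-1.236, 0.264, 1.604, -0, 1.274, -0.037], TCP at [0.245, -0.629, 0.231] pointing down, gripper open.
Joint ranges: [-2.63, 2.63], [-0.94, 2.18], [0.31, 2.57], [-1.31, 4.45], [0, 2.66], [-2.55, 2.55]. Speed limits (rad/s): [2.57, 2.57, 3.14, 3.14, 3.14, 3.14].

INTERFACE

Orientations are given as a rotation vector (axis times angle).
In Python, from workcell import bot, imaging gives the robot as it stands.
- The arm moves only by the tool step_arm, never from a script. Its argument "series" is a list of rows, each an object of numbers: "grip": the closure, from -1 (fully open) to 1 (shut); "x", "y", "z": the shift along the tool's x, y, z normalised to -1 to 1, where 1 is 500 mm; "ax", "ay", "az": the turn, a rotation vector about the tool's x, y, z normalised to -1 to 1, where 1 is 30 degrees. A call has 1 to 12 rows; each row is the pose to reach, as a shift and turn from the pose commanded when the call began, along the tool's axes at that moment; what a row does not reach only later rows make up. A row lasts 1/10 s, in which the tool goes at most 50 mm and 8.59 degrees, less where a joint would pass 70% of its speed; a pose out of reach is approached as far as the arm can. A call with a number of a shift or a turn outside -1 to 1 is refused whole. A call with a gripper value outside its range is refused whole. The fingers move at their own pace and stop on an object; "force" is the grip in N (left out, the last holds). Time passes only in rows, so rows that repeat a pose let the fingers close. It gives the time, the measured TCP pose, the force, the opening and the grip force at its end, in the units of the state.
- bot.read_state(): the state, without advancing time (a new reading comes with each control period).
- imaging.read_camera(name): name is "scene" or "top"; returns a dict with "img" (400x640x3 uint8, red, green, blue), "fx", "fy", "cx", "cy" (pixels), "R" (3x3) and "t" (3): a world point X has camera coordinates R X + t. Camera axes: x right, y down, z forward; pixel columns grow to the right and rows downward; lengths in m; the calibration is good to about 2 mm. A picture is of the moment at which its call begins. There is no depth.
- bot.finish_job(): hands the job in; it is judged then, once.
The state is a dict: "time": time; "q": joint angles; "joint_vel": joint speeds; "joint_torque": joint torques, N m; "tool_pos": TCP position; "tcp_rot": TCP orientation; "wrist_force": force on the tool from outside, world axes, zero at the start; "torque": the same for the moment, N m; "width": opening from 0.0 (shut) to 1.0 (fully open); "grip_force": force on a finger pad.
Only numpy, scipy, OpenCV 4.12 (cv2) and the standard library are available. Lean on these libraries where they do the work, as an engineer would, in place of code of your own. Each camera call takes 0.05 s, during which the arm holds its last target. There are 200 camera calls.

TASK

Lay the flat dusting brush down in the wooden case without dropping it, then close the case: bring the lid to the case's low end, feed it under the two side lips and slide it along fully home against the end wall. Leave the book, the tape roll and the metal weight where they are.

Things in the scene. Friction and masses are not known exactly. Their poses are not given: they have to be found in the camera images.
- case: Open wooden case fixed to the bench, 200 mm long (x), 146 wide (y), 56 high; origin at the centre of its underside, z up, +x to the tall end wall (stop, inner face x = 94), -x to the low end wall (40 high), the mouth for the lid. Inside: floor top at z = 6, 188 long, 110 wide. Along both sides a ledge with its top at z = 40, then side walls, inner faces 134 apart, 56 high over the full length.
- case_lips (a point): Midpoint between the front ends of the case's two side lips, at the height of their undersides: case x = -70, y = 0, z = 50 mm. The lips run from here to the end wall above the ledges, 6 mm thick (tops at z = 56), overhanging inward to 110 mm apart. Ahead of them, for 30 mm to the mouth, the ledges are open from above. Axes as the case's.
- case_home (a point): Where the lid's origin is when the lid is fully home, lying on the ledges under the lips: case x = -1, y = 0, z = 40 mm. The lid has 3 mm of play to either side and 4 mm in height in the grooves. Axes as the case's.
- lid: Flat wooden lid, 190 mm long (x), 128 wide (y), 6 thick, last 12 mm at both ends narrowed to 116; the same end for end, either end may go in first. Origin at the centre of its underside, z up. A wooden grip bar stands across the middle of its top: 70 long (y), 16 thick (x), rising 36 above the lid (top 42 above the origin). Starts flat on the bench, bar up; 0.11 to 0.23 kg.
- brush: Flat dusting brush lying flat, 160 mm long (x), 16 thick. Wooden handle to -x: 18 to 22 wide, 14 thick, x = -80 to -10; shoulder 34 wide to x = 10; metal ferrule 52 wide, x = 10 to 34; rigid dark head 50 wide to x = 80. Origin under the middle of its length, z up. About 70 g, balanced near x = 15. It lies lengthwise in the case, either way round.
- brush_grip (a point): A good place to grip the brush, across its 18 mm wide, 14 mm thick handle (fingers closing along the brush's y): brush x = -18, y = 0, z = 7 mm. Axes as the brush's.
- book: Bystander: old closed book with dark boards lying flat, 120 x 180 x 40 mm; origin at the centre of its underside. Must stay where it is.
- tape: Bystander: pale roll of tape lying flat, 84 mm across, 22 mm high; origin at the centre of its underside. Must stay where it is.
- weight: Bystander: steel weight with a knob, 54 mm across, 58 mm high; origin at the centre of its underside. Must stay where it is.

How it is judged:
On the way, in this order (a step that is already met when the one before it is completed fails the run):
1. the brush lies flat on the floor of the case, let go (x of brush in the frame of case between -0.03 and 0.03 m and y of brush in the frame of case between -0.04 and 0.04 m and z of brush in the frame of case between 0 and 0.02 m and linear speed of brush below 0.02 m/s and contact force between the fingers and brush below 0.05 N), for 0.2 s.
2. the lid has entered under the lips from the low end, still half out (y of lid in the frame of case between -0.006 and 0.006 m and z of lid in the frame of case between 0.037 and 0.0465 m and angle between the x axis of lid and the x axis of case, either way round below 0.06 rad and angle between the z axis of lid and the z axis of case, either way round below 0.05 rad and x of lid in the frame of case between -0.15 and -0.05 m), for 0.1 s.
At the end, for the whole second after the job is handed in: The lid is in the grooves under both lips, level, and within 5 mm of fully home against the end wall; the brush lies flat on the floor of the case beneath it (origin within 30 mm lengthwise and 40 mm sideways of the case's centre); both at rest (x of brush in the frame of case between -0.03 and 0.03 m and y of brush in the frame of case between -0.04 and 0.04 m and z of brush in the frame of case between 0 and 0.02 m and y of lid in the frame of case between -0.006 and 0.006 m and z of lid in the frame of case between 0.037 and 0.0465 m and angle between the x axis of lid and the x axis of case, either way round below 0.06 rad and angle between the z axis of lid and the z axis of case, either way round below 0.05 rad and x of lid in the frame of case between -0.006 and 0.004 m and linear speed of each of brush, lid below 0.02 m/s); the robot touches nothing.
It fails at once if the book is moved by more than 30 mm (distance of book from where it was at the start of the episode above 0.03 m).
It fails at once if the tape is moved by more than 30 mm (distance of tape from where it was at the start of the episode above 0.03 m).
It fails at once if the weight is moved by more than 30 mm (distance of weight from where it was at the start of the episode above 0.03 m).
It fails at once if the brush is let fall (moving faster than 0.8 m/s, not held) (linear speed of brush above 0.8 m/s and contact force between the fingers and brush below 0.05 N).
It also fails if it takes over 72 s, if anything falls off the work surface, if the arm or the gripper's body presses on something with over 40 N, if the wrist force passes 120 N, or if a joint passes its speed limit or range.

## Working session

There is one attempt and no reset: what is moved stays moved. The work goes in short steps, Python scripts to look and compute and a tool call to move; the robot and the scene stay as the last step left them, time stands still between calls to the robot, and variables do not carry over. Pictures are saved under pics/ and viewed, at most 10 in all, crops included, and the job is handed in when it is done.

Besides the shell and the picture viewer there is one more tool, called after "Request:" as name([rows], argument=value, ...), one row to a line, values as JSON. step_arm: Moves the arm, as the interface text tells. Scaled input: -1 to 1 covers 500 mm each way for a shift and 30 degrees each way for a turn. Its arguments: {"type":"object","properties":{"series":{"type":"array","items":{"type":"object","properties":{"grip":{"type":"number"},"x":{"type":"number","minimum":-1,"maximum":1},"y":{"type":"number","minimum":-1,"maximum":1},"z":{"type":"number","minimum":-1,"maximum":1},"ax":{"type":"number","minimum":-1,"maximum":1},"ay":{"type":"number","minimum":-1,"maximum":1},"az":{"type":"number","minimum":-1,"maximum":1}}}},"force":{"type":"number"}},"required":["series"]}

```bash
mkdir -p pics && cat > h.py <<'E'
import numpy as np, cv2
from workcell import bot, imaging
def snap(n,f,crop=None,s=1):
    c=imaging.read_camera(n); im=c['img'][:,:,::-1].copy()
    if crop: x0,y0,x1,y1=crop; im=im[y0:y1,x0:x1]
    cv2.imwrite('pics/'+f,cv2.resize(im,None,fx=s,fy=s,interpolation=cv2.INTER_CUBIC)); return c
def px2w(c,u,v,z):
    R,t=np.array(c['R']),np.array(c['t']); d=R.T@np.array([(u-c['cx'])/c['fx'],(v-c['cy'])/c['fy'],1]); o=-R.T@t
    return o+d*(z-o[2])/d[2]
def w2px(c,X):
    p=np.array(c['R'])@X+np.array(c['t']); return c['fx']*p[0]/p[2]+c['cx'],c['fy']*p[1]/p[2]+c['cy']
E
python3 - <<'E'
from h import *
c=snap('top','t0.png',s=1.25);d=snap('scene','s0.png',s=1.25)
for k in (c,d): print(k['fx'],k['cx'],k['cy'],-np.array(k['R']).T@k['t'],np.round(k['R'],3))
s=bot.read_state();print(s)
E
```

```text
479.9525123712116 330.2409464975443 197.17247661899822 [ 0.5449035  -0.0645142   1.01237851] [[-0.016 -0.999 -0.038]
 [-0.999  0.017 -0.046]
 [ 0.047  0.038 -0.998]]
418.3652528724373 321.1006336405321 204.34920426901115 [0.84328952 0.3355361  0.7334325 ] [[-0.854  0.52   0.015]
 [ 0.419  0.706 -0.571]
 [-0.308 -0.482 -0.821]]
{'time': 0.1, 'q': array([-1.23586740e+00,  2.64697862e-01,  1.60531805e+00, -4.48591621e-06,
        1.27372172e+00, -3.68563472e-02]), 'joint_vel': array([ 0.00044454, -0.00222149, -0.00170584,  0.00077366, -0.00033975,
       -0.00074252]), 'joint_torque': array([ 7.29242438e-04, -5.16706431e+01, -3.68590200e+01, -2.15271734e-05,
        6.28432972e-03,  1.97975503e-06]), 'tool_pos': array([ 0.24500484, -0.62820515,  0.2300295 ]), 'tcp_rot': array([-3.08538378e+00, -5.80251385e-01,  5.06614748e-04]), 'wrist_force': array([ 0.40807852, -0.39839896,  0.19301281]), 'torque': array([-0.01621344, -0.00249102,  0.03766787]), 'grip_force': 0.0, 'width': 0.9996159122936895}
```

View pics/t0.png

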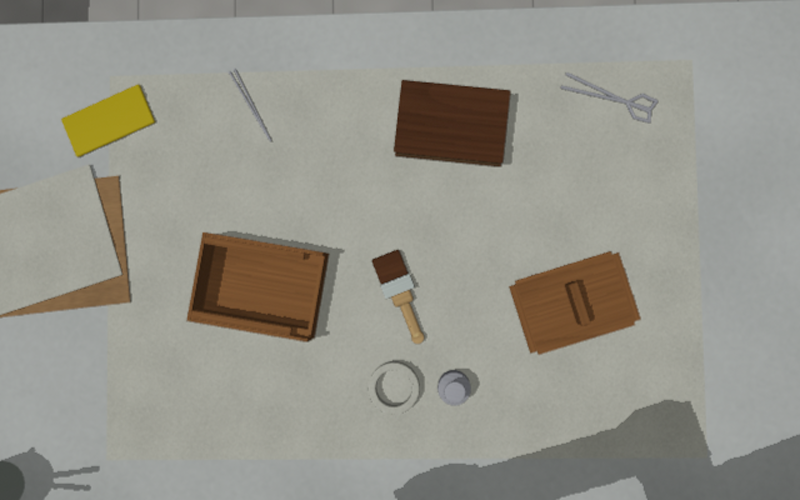

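View pics/s0.png

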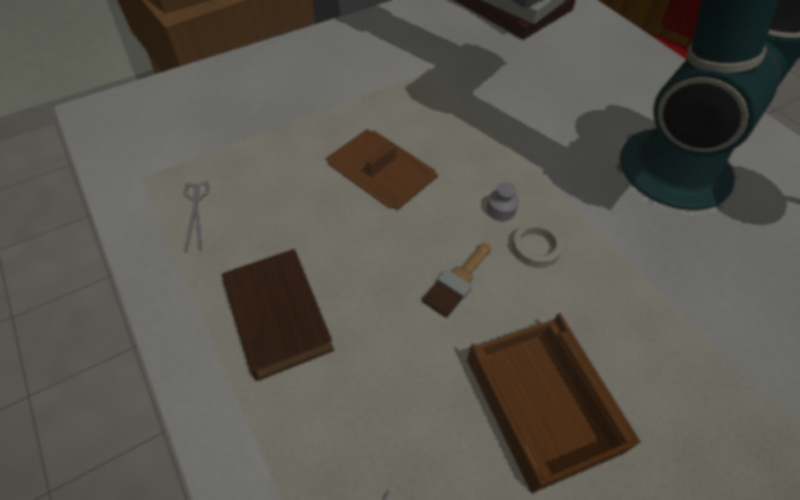

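The top view shows the case (outer corners at about (203,234), (328,252), (310,340), (188,321)) with its mouth to the right. The brush runs from its head at (388,262) to the handle end at (418,338), and the lid is centred at about (577,303). I'll enlarge for precise corners.

```bash
python3 - <<'E'
from h import *
snap('top','t1.png',(140,180,350,280),3.8)
snap('top','t2.png',(400,190,520,290),6)
E
```

```text
(no output)
```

View pics/t1.png

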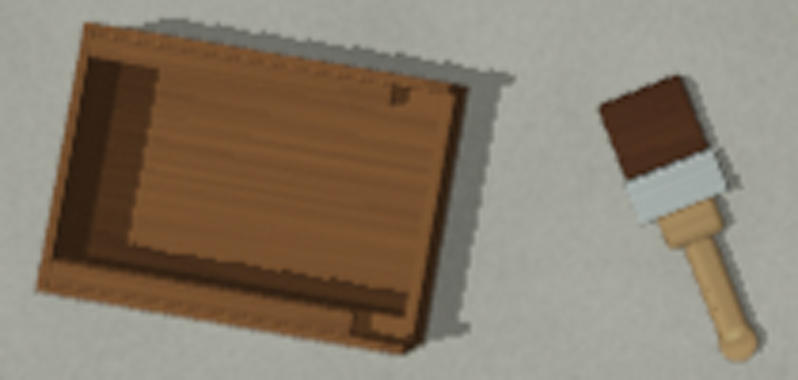

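View pics/t2.png

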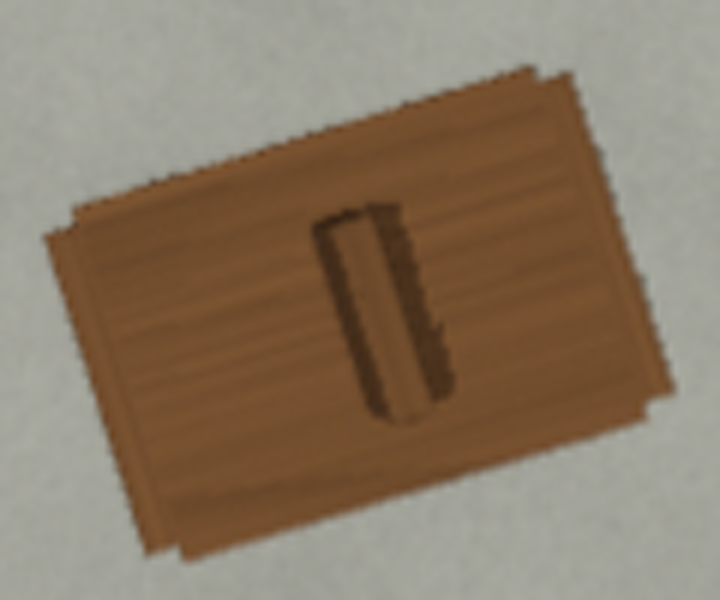

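```bash
cat >> h.py <<'E'
from scipy.optimize import least_squares
from scipy.spatial.transform import Rotation as Ro
def fit(c,org,s,pts,guess,z0=0):
    P=np.array([p[2] for p in pts])/1000.; U=np.array([p[:2] for p in pts])/s+np.array(org)+ (0.5/s-0.5)
    def res(q):
        cs,sn=np.cos(q[2]),np.sin(q[2])
        W=np.c_[q[0]+cs*P[:,0]-sn*P[:,1],q[1]+sn*P[:,0]+cs*P[:,1],P[:,2]+z0]
        return (np.array([w2px(c,w) for w in W])-U).ravel()
    r=least_squares(res,guess,loss='soft_l1'); return r.x,r.fun.reshape(-1,2)
def to(pos,yaw):
    """shift/turn (normalised) to bring TCP to pos with closing axis at world yaw (mod pi), tool down"""
    s=bot.read_state(); R=Ro.from_rotvec(s['tcp_rot']); M=R.as_matrix()
    d=M.T@(np.array(pos)-s['tool_pos'])/0.5
    best=[]
    for k in (0,np.pi):
        y=np.array([np.cos(yaw+k),np.sin(yaw+k),0]);z=np.array([0,0,-1.]);T=np.c_[np.cross(y,z),y,z]
        best.append(np.degrees((R.inv()*Ro.from_matrix(T)).as_rotvec())/30)
    print('t',round(s['time'],2),'pos',np.round(s['tool_pos'],4),'w',round(s['width'],3),'g',round(s['grip_force'],1),'F',np.round(s['wrist_force'],1),'q6',round(s['q'][5],2))
    print('shift',np.round(d,4),'turns',np.round(best[0],3),np.round(best[1],3))
E
python3 - <<'E'
from h import *
c=imaging.read_camera('top')
case=[(85,22,(100,-73,56)),(38,291,(100,73,56)),(452,84,(-100,-73,56)),(404,354,(-100,73,56)),(88,58,(94,-55,56)),(53,260,(94,55,56)),(354,313,(-70,55,56)),(467,88,(-100,-73,0))]
br=[(599,107,(80,25,16)),(680,75,(80,-25,16)),(625,180,(34,25,16)),(712,150,(34,-25,16)),(640,222,(10,26,16)),(727,190,(10,-26,16)),(740,360,(-80,0,7))]
lid=[(45,235,(95,-58,6)),(148,555,(95,58,6)),(573,72,(-95,-58,6)),(675,393,(-95,58,6)),(75,208,(83,-64,6)),(185,560,(83,64,6)),(535,66,(-83,-64,6)),(648,415,(-83,64,6)),(335,213,(8,-35,42)),(375,205,(-8,-35,42)),(432,415,(-8,35,42)),(392,425,(8,35,42))]
for n,o,s,p,g in (('case',(140,180),3.8,case,(.5,.1,1.4)),('brush',(140,180),3.8,br,(.5,-.1,.3)),('lid',(400,190),6,lid,(.45,-.35,1.8))):
    x,r=fit(c,o,s,p,g);print(n,np.round(x,4),np.degrees(x[2]).round(2),np.round(r,1).tolist())
    if n=='brush':
        y=x[2]; to([x[0]-.018*np.cos(y),x[1]-.018*np.sin(y),.12],y+np.pi/2)
E
```

```text
case [0.5298 0.2274 1.3902] 79.65 [[-0.2, -0.2], [-0.7, 0.4], [-0.1, -0.4], [0.1, 0.7], [0.3, -0.4], [-0.2, 0.3], [0.1, 0.0], [0.9, -0.5]]
brush [ 0.5055 -0.0067  0.3394] 19.45 [[-0.7, -1.0], [0.5, -1.0], [0.1, 0.5], [-0.3, 0.0], [-0.3, 0.5], [0.3, 0.2], [0.3, 0.3]]
t 0.25 pos [ 0.2451 -0.6286  0.2306] w 0.999 g 0.0 F [-0.  -1.2 -0.1] q6 -0.04
shift [ 0.9011 -0.9705  0.2223] turns [ 0.000e+00 -3.000e-03 -5.938e+00] [-0.002 -0.     0.062]
lid [ 0.4953 -0.2928  1.8529] 106.17 [[-0.1, -0.6], [-0.3, -0.2], [-0.1, -0.3], [0.5, 0.0], [-0.4, -0.5], [0.0, 0.1], [-0.3, -0.3], [0.2, 0.9], [-1.0, 1.7], [0.0, 0.7], [1.4, -0.7], [0.3, 0.0]]
```

Request:
step_arm([
  {"x": 0.45,"y": -0.485,"z": 0.11,"az": 0.03,"grip": -1},
  {"x": 0.45,"y": -0.485,"z": 0.11,"az": 0.03,"grip": -1},
  {"x": 0.45,"y": -0.485,"z": 0.11,"az": 0.03,"grip": -1},
  {"x": 0.45,"y": -0.485,"z": 0.11,"az": 0.03,"grip": -1},
  {"x": 0.45,"y": -0.485,"z": 0.11,"az": 0.03,"grip": -1},
  {"x": 0.45,"y": -0.485,"z": 0.11,"az": 0.03,"grip": -1},
  {"x": 0.45,"y": -0.485,"z": 0.11,"az": 0.03,"grip": -1},
  {"x": 0.9,"y": -0.97,"z": 0.222,"az": 0.062,"grip": -1},
  {"x": 0.9,"y": -0.97,"z": 0.222,"az": 0.062,"grip": -1},
  {"x": 0.9,"y": -0.97,"z": 0.222,"az": 0.062,"grip": -1},
  {"x": 0.9,"y": -0.97,"z": 0.222,"az": 0.062,"grip": -1},
  {"x": 0.9,"y": -0.97,"z": 0.222,"az": 0.062,"grip": -1},
])

```text
validation failed for argument at $.se...
```

```bash
python3 - <<'E'
from h import *
x=(0.5055,-0.0067,.3394);y=x[2]; to([x[0]-.018*np.cos(y),x[1]-.018*np.sin(y),.12],y+np.pi/2)
E
```

```text
t 0.25 pos [ 0.2451 -0.6286  0.2306] w 0.999 g 0.0 F [-0.  -1.2 -0.1] q6 -0.04
shift [ 0.901  -0.9705  0.2223] turns [ 0.000e+00 -3.000e-03 -5.938e+00] [-0.002 -0.     0.062]
```

Request:
step_arm([
  {"x": 0.1,"y": -0.1,"z": 0.0,"ax": 0.0,"ay": 0.0,"az": 0.0,"grip": -1.0},
])

```text
time: 0.35
tool_pos: [0.2635, -0.5865, 0.2303]
tcp_rot: [3.087, 0.574, -0.002]
wrist_force: [0.4, -0.1, 0.7]
width: 1.001
grip_force: 0.0
```

Request:
step_arm([
  {"x": 0.83,"y": -0.9,"z": 0.1,"ax": 0,"ay": 0,"az": 0.06,"grip": -1},
  {"x": 0.83,"y": -0.9,"z": 0.1,"ax": 0,"ay": 0,"az": 0.06,"grip": -1},
  {"x": 0.83,"y": -0.9,"z": 0.1,"ax": 0,"ay": 0,"az": 0.06,"grip": -1},
  {"x": 0.83,"y": -0.9,"z": 0.1,"ax": 0,"ay": 0,"az": 0.06,"grip": -1},
  {"x": 0.83,"y": -0.9,"z": 0.1,"ax": 0,"ay": 0,"az": 0.06,"grip": -1},
  {"x": 0.83,"y": -0.9,"z": 0.1,"ax": 0,"ay": 0,"az": 0.06,"grip": -1},
  {"x": 0.83,"y": -0.9,"z": 0.1,"ax": 0,"ay": 0,"az": 0.06,"grip": -1},
  {"x": 0.83,"y": -0.9,"z": 0.1,"ax": 0,"ay": 0,"az": 0.06,"grip": -1},
  {"x": 0.83,"y": -0.9,"z": 0.1,"ax": 0,"ay": 0,"az": 0.06,"grip": -1},
  {"x": 0.83,"y": -0.9,"z": 0.1,"ax": 0,"ay": 0,"az": 0.06,"grip": -1},
  {"x": 0.83,"y": -0.9,"z": 0.1,"ax": 0,"ay": 0,"az": 0.06,"grip": -1},
  {"x": 0.83,"y": -0.9,"z": 0.1,"ax": 0,"ay": 0,"az": 0.06,"grip": -1},
])

```text
time: 1.55
tool_pos: [0.4837, -0.0242, 0.1826]
tcp_rot: [3.096, 0.532, 0.002]
wrist_force: [0.9, -1.2, -0.3]
width: 1.002
grip_force: 0.0
```

Request:
step_arm([
  {"x": 0,"y": 0,"z": 0,"ax": 0,"ay": 0,"az": 0,"grip": -1},
  {"x": 0,"y": 0,"z": 0,"ax": 0,"ay": 0,"az": 0,"grip": -1},
])

```text
time: 1.75
tool_pos: [0.4832, -0.0251, 0.1822]
tcp_rot: [3.095, 0.538, -0.001]
wrist_force: [0.1, -0.6, -0.8]
width: 1.004
grip_force: 0.0
```

```bash
python3 - <<'E'
from h import *
x=(0.5055,-0.0067,.3394);y=x[2]; to([x[0]-.018*np.cos(y),x[1]-.018*np.sin(y),.12],y+np.pi/2)
E
```

```text
t 1.75 pos [ 0.4832 -0.0251  0.1822] w 1.004 g 0.0 F [ 0.1 -0.6 -0.8] q6 1.12
shift [ 0.0184 -0.0199  0.1244] turns [-3.000e-03  0.000e+00 -5.991e+00] [0.    0.002 0.009]
```

Request:
step_arm([
  {"x": 0.018,"y": -0.02,"z": 0.1,"ax": 0,"ay": 0,"az": 0.01,"grip": -1},
  {"x": 0.018,"y": -0.02,"z": 0.2,"ax": 0,"ay": 0,"az": 0.01,"grip": -1},
  {"x": 0.018,"y": -0.02,"z": 0.28,"ax": 0,"ay": 0,"az": 0.01,"grip": -1},
  {"x": 0.018,"y": -0.02,"z": 0.33,"ax": 0,"ay": 0,"az": 0.01,"grip": -1},
  {"x": 0.018,"y": -0.02,"z": 0.354,"ax": 0,"ay": 0,"az": 0.01,"grip": -1},
  {"x": 0.018,"y": -0.02,"z": 0.354,"ax": 0,"ay": 0,"az": 0.01,"grip": 1},
  {"x": 0.018,"y": -0.02,"z": 0.354,"ax": 0,"ay": 0,"az": 0.01,"grip": 1},
  {"x": 0.018,"y": -0.02,"z": 0.354,"ax": 0,"ay": 0,"az": 0.01,"grip": 1},
  {"x": 0.018,"y": -0.02,"z": 0.354,"ax": 0,"ay": 0,"az": 0.01,"grip": 1},
  {"x": 0.018,"y": -0.02,"z": 0.354,"ax": 0,"ay": 0,"az": 0.01,"grip": 1},
  {"x": 0.018,"y": -0.02,"z": 0.354,"ax": 0,"ay": 0,"az": 0.01,"grip": 1},
  {"x": 0.018,"y": -0.02,"z": 0.354,"ax": 0,"ay": 0,"az": 0.01,"grip": 1},
], force=60)

```text
time: 2.95
tool_pos: [0.4902, -0.0138, 0.0079]
tcp_rot: [3.097, 0.524, 0.005]
wrist_force: [-2.1, 0.7, 8.5]
width: 0.316
grip_force: 58.5
```

Request:
step_arm([
  {"x": 0,"y": 0,"z": 0,"ax": 0,"ay": 0,"az": 0,"grip": 1},
  {"x": 0,"y": 0,"z": 0,"ax": 0,"ay": 0,"az": 0,"grip": 1},
])

```text
time: 3.15
tool_pos: [0.4902, -0.0138, 0.0079]
tcp_rot: [3.097, 0.524, 0.005]
wrist_force: [-3.0, 0.9, 9.0]
width: 0.317
grip_force: 58.5
```

```bash
python3 - <<'E'
from h import *
d=snap('scene','s1.png',(300,160,440,270),5.5)
print(w2px(d,np.array([.49,-.0138,.008])))
E
```

```text
(np.float64(373.4313120175146), np.float64(213.88787686180777))
```

View pics/s1.png

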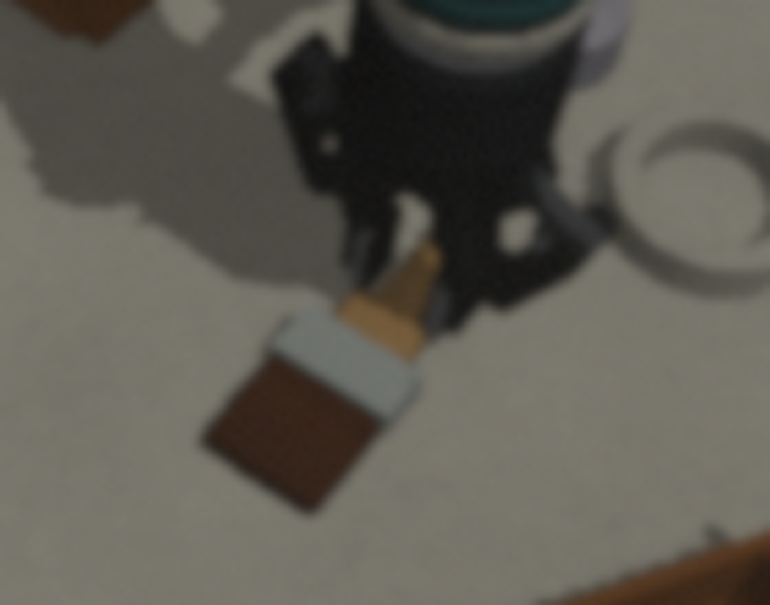

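The picture shows the fingers at the handle/shoulder junction (crop px ~(440,310)), so one pad bears on the shoulder. I'll open, go back 9 mm along the handle and re-grip.

Request:
step_arm([
  {"x": 0,"y": 0,"z": 0,"ax": 0,"ay": 0,"az": 0,"grip": -0.2},
  {"x": 0,"y": 0,"z": -0.004,"ax": 0,"ay": 0,"az": 0,"grip": -0.2},
  {"x": -0.018,"y": 0,"z": -0.004,"ax": 0,"ay": 0,"az": 0,"grip": -0.2},
  {"x": -0.018,"y": 0,"z": -0.004,"ax": 0,"ay": 0,"az": 0,"grip": -0.2},
  {"x": -0.018,"y": 0,"z": -0.004,"ax": 0,"ay": 0,"az": 0,"grip": -0.2},
])

```text
time: 3.7
tool_pos: [0.4793, -0.0169, 0.0072]
tcp_rot: [-3.098, -0.524, 0.001]
wrist_force: [-0.3, 0.1, 0.1]
width: 0.601
grip_force: 0.0
```

Request:
step_arm([
  {"x": 0,"y": 0,"z": 0,"ax": 0,"ay": 0,"az": 0,"grip": 1},
  {"x": 0,"y": 0,"z": 0,"ax": 0,"ay": 0,"az": 0,"grip": 1},
  {"x": 0,"y": 0,"z": 0,"ax": 0,"ay": 0,"az": 0,"grip": 1},
  {"x": 0,"y": 0,"z": 0,"ax": 0,"ay": 0,"az": 0,"grip": 1},
  {"x": 0,"y": 0,"z": 0,"ax": 0,"ay": 0,"az": 0,"grip": 1},
  {"x": 0,"y": 0,"z": 0,"ax": 0,"ay": 0,"az": 0,"grip": 1},
])

```text
time: 4.3
tool_pos: [0.4803, -0.0168, 0.0077]
tcp_rot: [3.097, 0.524, 0.001]
wrist_force: [-0.3, 0.3, 3.1]
width: 0.182
grip_force: 58.9
```

Request:
step_arm([
  {"x": 0,"y": 0,"z": -0.04,"ax": 0,"ay": 0,"az": 0,"grip": 1},
  {"x": 0,"y": 0,"z": -0.1,"ax": 0,"ay": 0,"az": 0,"grip": 1},
  {"x": 0,"y": 0,"z": -0.18,"ax": 0,"ay": 0,"az": 0,"grip": 1},
  {"x": 0,"y": 0,"z": -0.24,"ax": 0,"ay": 0,"az": -0.2,"grip": 1},
  {"x": 0,"y": 0,"z": -0.28,"ax": 0,"ay": 0,"az": -0.4,"grip": 1},
  {"x": 0,"y": 0,"z": -0.28,"ax": 0,"ay": 0,"az": -0.6,"grip": 1},
  {"x": 0,"y": 0,"z": -0.28,"ax": 0,"ay": 0,"az": -0.8,"grip": 1},
  {"x": 0,"y": 0,"z": -0.28,"ax": 0,"ay": 0,"az": -1,"grip": 1},
  {"x": 0,"y": 0,"z": -0.28,"ax": 0,"ay": 0,"az": -1,"grip": 1},
])

```text
time: 5.2
tool_pos: [0.4795, -0.0167, 0.1469]
tcp_rot: [-2.856, -1.308, 0.001]
wrist_force: [0.7, 0.8, -1.0]
width: 0.187
grip_force: 58.7
```

```bash
python3 - <<'E'
from h import *
x=(0.5298,.2274,1.3902);y=x[2]; to([x[0]-.027*np.cos(y),x[1]-.027*np.sin(y),.14],y+np.pi/2)
E
```

```text
t 5.2 pos [ 0.4795 -0.0167  0.1469] w 0.187 g 58.7 F [ 0.7  0.8 -1. ] q6 0.63
shift [ 0.3889 -0.2153  0.0138] turns [1.000e-03 2.000e-03 4.985e+00] [-2.000e-03  1.000e-03 -1.015e+00]
```

Request:
step_arm([
  {"x": 0.09,"y": -0.05,"z": 0,"ax": 0,"ay": 0,"az": -0.2,"grip": 1},
  {"x": 0.17,"y": -0.095,"z": 0,"ax": 0,"ay": 0,"az": -0.4,"grip": 1},
  {"x": 0.25,"y": -0.14,"z": 0,"ax": 0,"ay": 0,"az": -0.6,"grip": 1},
  {"x": 0.32,"y": -0.18,"z": 0,"ax": 0,"ay": 0,"az": -0.8,"grip": 1},
  {"x": 0.389,"y": -0.215,"z": 0.01,"ax": 0,"ay": 0,"az": -1,"grip": 1},
  {"x": 0.389,"y": -0.215,"z": 0.014,"ax": 0,"ay": 0,"az": -1,"grip": 1},
  {"x": 0.389,"y": -0.215,"z": 0.014,"ax": 0,"ay": 0,"az": -1,"grip": 1},
  {"x": 0.389,"y": -0.215,"z": 0.014,"ax": 0,"ay": 0,"az": -1,"grip": 1},
])

```text
time: 6.0
tool_pos: [0.525, 0.1998, 0.1398]
tcp_rot: [-2.423, -2.0, 0.003]
wrist_force: [0.2, 0.2, -0.4]
width: 0.188
grip_force: 58.7
```

```bash
python3 - <<'E'
from h import *
x=(0.5298,.2274,1.3902);y=x[2]; to([x[0]-.027*np.cos(y),x[1]-.027*np.sin(y),.0145],y+np.pi/2)
snap('scene','s2.png',(340,180,540,400),2.7)
E
```

```text
t 6.0 pos [0.525  0.1998 0.1398] w 0.188 g 58.7 F [ 0.2  0.2 -0.4] q6 0.51
shift [ 2.400e-03 -1.000e-04  2.505e-01] turns [4.000e-03 4.000e-03 5.981e+00] [-0.003  0.002 -0.019]
```

View pics/s2.png

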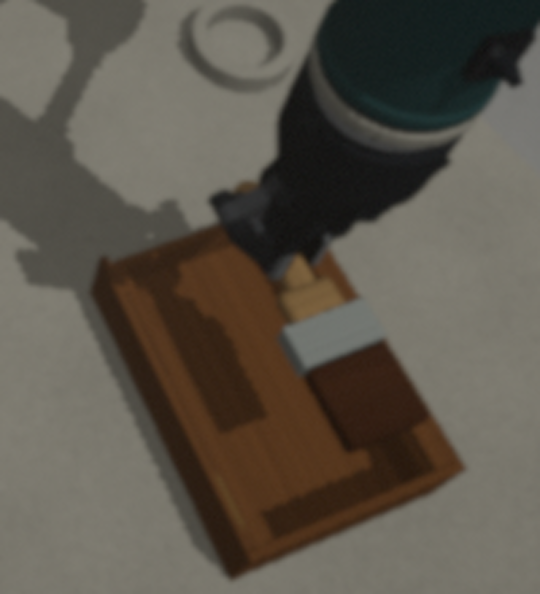

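The brush is held level and lined up with the case (head at crop (370,395)). Now lowering.

Request:
step_arm([
  {"x": 0.002,"y": 0,"z": 0.08,"ax": 0,"ay": 0,"az": -0.02,"grip": 1},
  {"x": 0.002,"y": 0,"z": 0.15,"ax": 0,"ay": 0,"az": -0.02,"grip": 1},
  {"x": 0.002,"y": 0,"z": 0.2,"ax": 0,"ay": 0,"az": -0.02,"grip": 1},
  {"x": 0.002,"y": 0,"z": 0.23,"ax": 0,"ay": 0,"az": -0.02,"grip": 1},
  {"x": 0.002,"y": 0,"z": 0.242,"ax": 0,"ay": 0,"az": -0.02,"grip": 1},
  {"x": 0.002,"y": 0,"z": 0.248,"ax": 0,"ay": 0,"az": -0.02,"grip": 1},
  {"x": 0.002,"y": 0,"z": 0.251,"ax": 0,"ay": 0,"az": -0.02,"grip": 1},
  {"x": 0.002,"y": 0,"z": 0.251,"ax": 0,"ay": 0,"az": -0.02,"grip": 1},
])

```text
time: 6.85
tool_pos: [0.527, 0.202, 0.0162]
tcp_rot: [2.41, 2.014, 0.003]
wrist_force: [-0.1, 0.1, 0.1]
width: 0.184
grip_force: 58.8
```

Request:
step_arm([
  {"x": 0,"y": 0,"z": 0.002,"ax": 0,"ay": 0,"az": 0,"grip": 1},
  {"x": 0,"y": 0,"z": 0.005,"ax": 0,"ay": 0,"az": 0,"grip": 1},
  {"x": 0,"y": 0,"z": 0.005,"ax": 0,"ay": 0,"az": 0,"grip": 1},
])

```text
time: 7.15
tool_pos: [0.5268, 0.2021, 0.0137]
tcp_rot: [2.409, 2.015, 0.003]
wrist_force: [-0.8, 0.4, 4.4]
width: 0.186
grip_force: 59.3
```

Contact with the floor; release partially and rise.

Request:
step_arm([
  {"x": 0,"y": 0,"z": -0.001,"ax": 0,"ay": 0,"az": 0,"grip": 0.1},
  {"x": 0,"y": 0,"z": -0.001,"ax": 0,"ay": 0,"az": 0,"grip": 0.1},
  {"x": 0,"y": 0,"z": -0.001,"ax": 0,"ay": 0,"az": 0,"grip": 0.1},
  {"x": 0,"y": 0,"z": -0.001,"ax": 0,"ay": 0,"az": 0,"grip": 0.1},
  {"x": 0,"y": 0,"z": -0.001,"ax": 0,"ay": 0,"az": 0,"grip": 0.1},
  {"x": 0,"y": 0,"z": -0.03,"ax": 0,"ay": 0,"az": 0,"grip": 0.1},
  {"x": 0,"y": 0,"z": -0.1,"ax": 0,"ay": 0,"az": 0,"grip": 0.1},
  {"x": 0,"y": 0,"z": -0.2,"ax": 0,"ay": 0,"az": 0,"grip": 0.1},
  {"x": 0,"y": 0,"z": -0.3,"ax": 0,"ay": 0,"az": 0,"grip": -1},
  {"x": 0,"y": 0,"z": -0.3,"ax": 0,"ay": 0,"az": 0,"grip": -1},
])

```text
time: 8.15
tool_pos: [0.5318, 0.2037, 0.1728]
tcp_rot: [2.405, 2.011, 0.025]
wrist_force: [0.9, 0.2, 1.1]
width: 0.775
grip_force: 0.0
```

```bash
python3 - <<'E'
from h import *
x=(0.4953,-0.2928,1.8529); to([x[0],x[1],.16],x[2])
E
```

```text
t 8.15 pos [0.5318 0.2037 0.1728] w 0.775 g 0.0 F [0.9 0.2 1.1] q6 0.5
shift [-0.9905  0.1036  0.019 ] turns [ 0.034  0.019 -3.878] [ 0.017 -0.03   2.121]
```

Request:
step_arm([
  {"x": -0.09,"y": 0.01,"z": 0,"ax": 0,"ay": 0,"az": 0.1,"grip": -1},
  {"x": -0.18,"y": 0.02,"z": 0,"ax": 0,"ay": 0,"az": 0.2,"grip": -1},
  {"x": -0.27,"y": 0.03,"z": 0,"ax": 0,"ay": 0,"az": 0.3,"grip": -1},
  {"x": -0.36,"y": 0.04,"z": 0,"ax": 0,"ay": 0,"az": 0.4,"grip": -1},
  {"x": -0.45,"y": 0.05,"z": 0,"ax": 0,"ay": 0,"az": 0.5,"grip": -1},
  {"x": -0.54,"y": 0.06,"z": 0,"ax": 0,"ay": 0,"az": 0.6,"grip": -1},
  {"x": -0.63,"y": 0.07,"z": 0,"ax": 0,"ay": 0,"az": 0.7,"grip": -1},
  {"x": -0.72,"y": 0.08,"z": 0,"ax": 0,"ay": 0,"az": 0.8,"grip": -1},
  {"x": -0.81,"y": 0.09,"z": 0,"ax": 0,"ay": 0,"az": 0.9,"grip": -1},
  {"x": -0.9,"y": 0.095,"z": 0,"ax": 0,"ay": 0,"az": 1,"grip": -1},
  {"x": -0.98,"y": 0.1,"z": 0,"ax": 0,"ay": 0,"az": 1,"grip": -1},
  {"x": -0.98,"y": 0.1,"z": 0,"ax": 0,"ay": 0,"az": 1,"grip": -1},
])

```text
time: 9.35
tool_pos: [0.4878, -0.2941, 0.1634]
tcp_rot: [2.85, 1.315, -0.0]
wrist_force: [-1.1, 0.5, -0.3]
width: 1.001
grip_force: 0.0
```

Request:
step_arm([
  {"x": 0,"y": 0,"z": 0,"ax": 0,"ay": 0,"az": 0.28,"grip": -1},
  {"x": 0,"y": 0,"z": 0,"ax": 0,"ay": 0,"az": 0.56,"grip": -1},
  {"x": 0,"y": 0,"z": 0,"ax": 0,"ay": 0,"az": 0.84,"grip": -1},
  {"x": 0,"y": 0,"z": 0,"ax": 0,"ay": 0,"az": 1,"grip": -1},
  {"x": 0,"y": 0,"z": 0,"ax": 0,"ay": 0,"az": 1,"grip": -1},
  {"x": 0,"y": 0,"z": 0,"ax": 0,"ay": 0,"az": 1,"grip": -1},
])

```text
time: 9.95
tool_pos: [0.4884, -0.2888, 0.1627]
tcp_rot: [-3.094, -0.544, -0.0]
wrist_force: [-0.9, -0.0, -1.1]
width: 1.001
grip_force: 0.0
```

```bash
python3 - <<'E'
from h import *
x=(0.4953,-0.2928,1.8529); to([x[0],x[1],.015],x[2])
snap('top','t3.png',(130,165,290,285),4.5)
E
```

```text
t 9.95 pos [ 0.4884 -0.2888  0.1627] w 1.001 g 0.0 F [-0.9 -0.  -1.1] q6 0.64
shift [0.0101 0.0123 0.2954] turns [ 1.000e-03 -0.000e+00 -5.874e+00] [-0.    -0.     0.126]
```

View pics/t3.png

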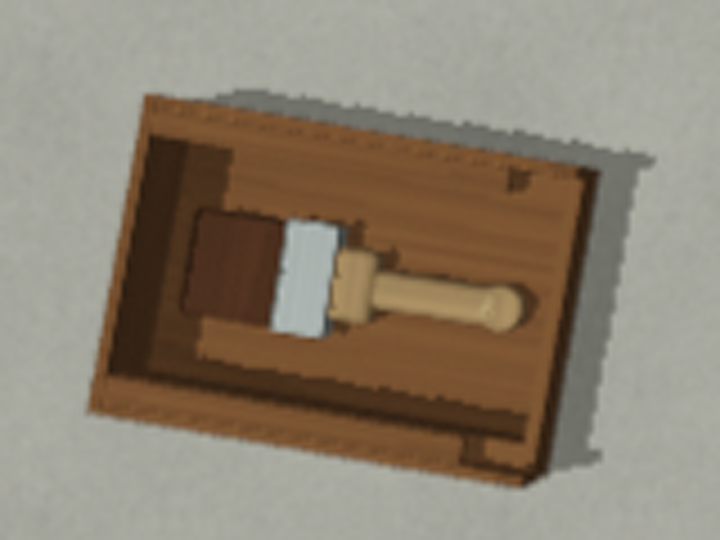

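The brush lies flat and central in the case (head at (235,265), handle end at (520,308)). Now the lid.

Request:
step_arm([
  {"x": 0.01,"y": 0.012,"z": 0.08,"ax": 0,"ay": 0,"az": 0.126,"grip": -1},
  {"x": 0.01,"y": 0.012,"z": 0.16,"ax": 0,"ay": 0,"az": 0.126,"grip": -1},
  {"x": 0.01,"y": 0.012,"z": 0.23,"ax": 0,"ay": 0,"az": 0.126,"grip": -1},
  {"x": 0.01,"y": 0.012,"z": 0.28,"ax": 0,"ay": 0,"az": 0.126,"grip": -1},
  {"x": 0.01,"y": 0.012,"z": 0.3,"ax": 0,"ay": 0,"az": 0.126,"grip": -1},
  {"x": 0.01,"y": 0.012,"z": 0.3,"ax": 0,"ay": 0,"az": 0.126,"grip": 1},
  {"x": 0.01,"y": 0.012,"z": 0.3,"ax": 0,"ay": 0,"az": 0.126,"grip": 1},
  {"x": 0.01,"y": 0.012,"z": 0.3,"ax": 0,"ay": 0,"az": 0.126,"grip": 1},
  {"x": 0.01,"y": 0.012,"z": 0.3,"ax": 0,"ay": 0,"az": 0.126,"grip": 1},
  {"x": 0.01,"y": 0.012,"z": 0.3,"ax": 0,"ay": 0,"az": 0.126,"grip": 1},
  {"x": 0.01,"y": 0.012,"z": 0.3,"ax": 0,"ay": 0,"az": 0.126,"grip": 1},
  {"x": 0.01,"y": 0.012,"z": 0.3,"ax": 0,"ay": 0,"az": 0.126,"grip": 1},
], force=80)

```text
time: 11.2
tool_pos: [0.4962, -0.294, 0.0141]
tcp_rot: [3.109, 0.438, 0.003]
wrist_force: [-0.5, 0.4, 5.8]
width: 0.175
grip_force: 80.4
```

Request:
step_arm([
  {"x": 0,"y": 0,"z": 0,"ax": 0,"ay": 0,"az": 0,"grip": 1},
  {"x": 0,"y": 0,"z": 0,"ax": 0,"ay": 0,"az": 0,"grip": 1},
])

```text
time: 11.4
tool_pos: [0.4962, -0.294, 0.0141]
tcp_rot: [3.109, 0.438, 0.003]
wrist_force: [-1.4, 1.1, 6.0]
width: 0.17
grip_force: 80.4
```

Request:
step_arm([
  {"x": 0,"y": 0,"z": -0.04,"ax": 0,"ay": 0,"az": 0,"grip": 1},
  {"x": 0,"y": 0,"z": -0.1,"ax": 0,"ay": 0,"az": 0,"grip": 1},
  {"x": 0,"y": 0,"z": -0.16,"ax": 0,"ay": 0,"az": 0,"grip": 1},
  {"x": 0,"y": 0,"z": -0.22,"ax": 0,"ay": 0,"az": 0.15,"grip": 1},
  {"x": 0,"y": 0,"z": -0.24,"ax": 0,"ay": 0,"az": 0.3,"grip": 1},
  {"x": 0,"y": 0,"z": -0.24,"ax": 0,"ay": 0,"az": 0.5,"grip": 1},
  {"x": 0,"y": 0,"z": -0.24,"ax": 0,"ay": 0,"az": 0.7,"grip": 1},
  {"x": 0,"y": 0,"z": -0.24,"ax": 0,"ay": 0,"az": 0.88,"grip": 1},
  {"x": 0,"y": 0,"z": -0.24,"ax": 0,"ay": 0,"az": 0.88,"grip": 1},
  {"x": 0,"y": 0,"z": -0.24,"ax": 0,"ay": 0,"az": 0.88,"grip": 1},
])

```text
time: 12.4
tool_pos: [0.4947, -0.2931, 0.132]
tcp_rot: [-3.129, 0.281, 0.001]
wrist_force: [-0.3, 0.0, -2.5]
width: 0.174
grip_force: 79.1
```

```bash
cat >> h.py <<'E'
CASE=(0.5298,.2274,1.3902)
def cw(x,y,z):
    c,s=np.cos(CASE[2]),np.sin(CASE[2]); return [CASE[0]+c*x-s*y,CASE[1]+s*x+c*y,z]
E
python3 - <<'E'
from h import *
to(cw(-.2,0,.13),CASE[2])
E
```

```text
t 12.4 pos [ 0.4947 -0.2931  0.132 ] w 0.174 g 79.1 F [-0.3  0.  -2.5] q6 1.17
shift [-0.1168 -0.637   0.0043] turns [-2.000e-03 -1.000e-03 -5.997e+00] [-0.     0.001  0.003]
```

Request:
step_arm([
  {"x": -0.01,"y": -0.06,"z": 0,"ax": 0,"ay": 0,"az": 0,"grip": 1},
  {"x": -0.025,"y": -0.14,"z": 0,"ax": 0,"ay": 0,"az": 0,"grip": 1},
  {"x": -0.04,"y": -0.22,"z": 0,"ax": 0,"ay": 0,"az": 0,"grip": 1},
  {"x": -0.055,"y": -0.3,"z": 0,"ax": 0,"ay": 0,"az": 0,"grip": 1},
  {"x": -0.07,"y": -0.38,"z": 0,"ax": 0,"ay": 0,"az": 0,"grip": 1},
  {"x": -0.085,"y": -0.46,"z": 0,"ax": 0,"ay": 0,"az": 0,"grip": 1},
  {"x": -0.1,"y": -0.54,"z": 0,"ax": 0,"ay": 0,"az": 0,"grip": 1},
  {"x": -0.11,"y": -0.6,"z": 0,"ax": 0,"ay": 0,"az": 0,"grip": 1},
  {"x": -0.117,"y": -0.637,"z": 0.004,"ax": 0,"ay": 0,"az": 0,"grip": 1},
  {"x": -0.117,"y": -0.637,"z": 0.004,"ax": 0,"ay": 0,"az": 0,"grip": 1},
  {"x": -0.117,"y": -0.637,"z": 0.004,"ax": 0,"ay": 0,"az": 0,"grip": 1},
])

```text
time: 13.5
tool_pos: [0.4947, 0.0306, 0.1303]
tcp_rot: [3.129, -0.28, -0.0]
wrist_force: [-0.1, -0.3, -2.0]
width: 0.174
grip_force: 79.1
```

```bash
python3 - <<'E'
from h import *
to(cw(-.2,0,.075),CASE[2])
E
```

```text
t 13.5 pos [0.4947 0.0306 0.1303] w 0.174 g 79.1 F [-0.1 -0.3 -2. ] q6 1.76
shift [-1.600e-03  1.000e-04  1.106e-01] turns [-1.000e-03  2.000e-03 -5.996e+00] [0.001 0.    0.004]
```

Request:
step_arm([
  {"x": -0.002,"y": 0,"z": 0.05,"ax": 0,"ay": 0,"az": 0,"grip": 1},
  {"x": -0.002,"y": 0,"z": 0.1,"ax": 0,"ay": 0,"az": 0,"grip": 1},
  {"x": -0.002,"y": 0,"z": 0.11,"ax": 0,"ay": 0,"az": 0,"grip": 1},
  {"x": -0.002,"y": 0,"z": 0.11,"ax": 0,"ay": 0,"az": 0,"grip": 1},
])

```text
time: 13.9
tool_pos: [0.4928, 0.0297, 0.0745]
tcp_rot: [3.128, -0.285, -0.005]
wrist_force: [0.1, 0.6, -1.7]
width: 0.173
grip_force: 79.1
```

```bash
python3 - <<'E'
from h import *
to(cw(-.18,0,.058),CASE[2])
c=snap('top','t4.png',(145,175,345,295),4)
E
```

```text
t 13.9 pos [0.4928 0.0297 0.0745] w 0.173 g 79.1 F [ 0.1  0.6 -1.7] q6 1.76
shift [ 0.0018 -0.0423  0.0329] turns [ 8.000e-03 -2.000e-03  5.997e+00] [ 0.001  0.005 -0.003]
```

View pics/t4.png

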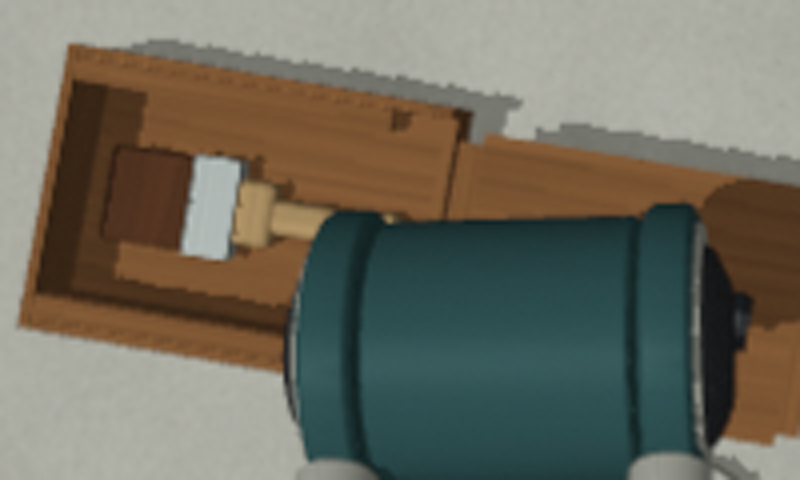

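The lid is held level beside the mouth: front body corner at (487,135), front narrow corner at (462,141), rear body corner at (773,442).

```bash
python3 - <<'E'
from h import *
c=imaging.read_camera('top')
p=[(462,141,(95,-58,6)),(487,135,(83,-64,6)),(773,442,(-83,64,6))]
x,r=fit(c,(145,175),4,p,(.494,.03,1.39),z0=.0604)
case=[(70,44,(100,-73,56)),(20,326,(100,73,56)),(472,110,(-100,-73,0)),(73,82,(94,-55,56)),(37,292,(94,55,56))]
k,r2=fit(c,(145,175),4,case,CASE)
print(x,np.round(r,1).tolist(),k,np.round(r2,1).tolist())
for C in (CASE,k):
    d=x[:2]-C[:2];a=C[2];print(d@[np.cos(a),np.sin(a)],d@[-np.sin(a),np.cos(a)],np.degrees(x[2]-a))
E
```

```text
[0.49268122 0.02813916 1.39482242] [[-0.4, -0.1], [-0.2, -0.6], [0.7, 0.7]] [0.53018905 0.2270062  1.39418803] [[-0.3, -0.4], [-0.4, 0.6], [0.8, -0.2], [0.3, -0.6], [-0.2, 0.7]]
-0.20268734989950707 0.0007246234071583209 0.26484537903799277
-0.2023635263927033 0.0019851280643944946 0.03634816936730744
```

Request:
step_arm([
  {"x": 0.003,"y": -0.02,"z": 0,"ax": 0,"ay": 0.005,"az": -0.003,"grip": 1},
  {"x": 0.003,"y": -0.044,"z": 0,"ax": 0,"ay": 0.005,"az": -0.003,"grip": 1},
  {"x": 0.003,"y": -0.044,"z": 0.015,"ax": 0,"ay": 0.005,"az": -0.003,"grip": 1},
  {"x": 0.003,"y": -0.044,"z": 0.027,"ax": 0,"ay": 0.005,"az": -0.003,"grip": 1},
  {"x": 0.003,"y": -0.044,"z": 0.034,"ax": 0,"ay": 0.005,"az": -0.003,"grip": 1},
  {"x": 0.003,"y": -0.044,"z": 0.034,"ax": 0,"ay": 0.005,"az": -0.003,"grip": 1},
])

```text
time: 14.6
tool_pos: [0.4982, 0.0519, 0.0572]
tcp_rot: [3.128, -0.281, 0.0]
wrist_force: [-0.5, 0.7, -2.3]
width: 0.17
grip_force: 79.2
```

Request:
step_arm([
  {"x": 0,"y": 0,"z": 0.003,"ax": 0,"ay": 0,"az": 0,"grip": 1},
  {"x": 0,"y": 0,"z": 0.005,"ax": 0,"ay": 0,"az": 0,"grip": 1},
  {"x": 0,"y": 0,"z": 0.005,"ax": 0,"ay": 0,"az": 0,"grip": 1},
])

```text
time: 14.9
tool_pos: [0.4993, 0.0518, 0.0559]
tcp_rot: [3.129, -0.282, 0.004]
wrist_force: [0.5, 0.0, -2.3]
width: 0.172
grip_force: 79.2
```

Request:
step_arm([
  {"x": 0,"y": -0.02,"z": 0,"ax": 0,"ay": 0,"az": 0,"grip": 1},
  {"x": 0,"y": -0.04,"z": 0,"ax": 0,"ay": 0,"az": 0,"grip": 1},
  {"x": 0,"y": -0.06,"z": 0,"ax": 0,"ay": 0,"az": 0,"grip": 1},
  {"x": 0,"y": -0.08,"z": 0,"ax": 0,"ay": 0,"az": 0,"grip": 1},
  {"x": 0,"y": -0.1,"z": 0,"ax": 0,"ay": 0,"az": 0,"grip": 1},
  {"x": 0,"y": -0.12,"z": 0,"ax": 0,"ay": 0,"az": 0,"grip": 1},
  {"x": 0,"y": -0.14,"z": 0,"ax": 0,"ay": 0,"az": 0,"grip": 1},
  {"x": 0,"y": -0.14,"z": 0,"ax": 0,"ay": 0,"az": 0,"grip": 1},
])

```text
time: 15.7
tool_pos: [0.5123, 0.1223, 0.0561]
tcp_rot: [-3.129, 0.279, -0.005]
wrist_force: [-1.1, 0.1, -1.8]
width: 0.173
grip_force: 79.1
```

```bash
python3 - <<'E'
from h import *
to(cw(-.001,0,.0555),CASE[2])
E
```

```text
t 15.7 pos [0.5123 0.1223 0.0561] w 0.173 g 79.1 F [-1.1  0.1 -1.8] q6 1.94
shift [-0.0028 -0.2112  0.0012] turns [ 9.000e-03 -1.000e-03 -5.995e+00] [-0.001 -0.006  0.005]
```

Request:
step_arm([
  {"x": 0,"y": -0.02,"z": 0,"ax": 0,"ay": 0,"az": 0,"grip": 1},
  {"x": 0,"y": -0.045,"z": 0,"ax": 0,"ay": 0,"az": 0,"grip": 1},
  {"x": 0,"y": -0.07,"z": 0,"ax": 0,"ay": 0,"az": 0,"grip": 1},
  {"x": 0,"y": -0.095,"z": 0,"ax": 0,"ay": 0,"az": 0,"grip": 1},
  {"x": 0,"y": -0.12,"z": 0,"ax": 0,"ay": 0,"az": 0,"grip": 1},
  {"x": 0,"y": -0.145,"z": 0,"ax": 0,"ay": 0,"az": 0,"grip": 1},
  {"x": 0,"y": -0.17,"z": 0,"ax": 0,"ay": 0,"az": 0,"grip": 1},
  {"x": 0,"y": -0.19,"z": 0,"ax": 0,"ay": 0,"az": 0,"grip": 1},
  {"x": 0,"y": -0.2,"z": 0,"ax": 0,"ay": 0,"az": 0,"grip": 1},
  {"x": 0,"y": -0.205,"z": 0,"ax": 0,"ay": 0,"az": 0,"grip": 1},
  {"x": 0,"y": -0.205,"z": 0,"ax": 0,"ay": 0,"az": 0,"grip": 1},
])

```text
time: 16.8
tool_pos: [0.5301, 0.2219, 0.0559]
tcp_rot: [3.129, -0.281, 0.004]
wrist_force: [0.4, 0.3, -1.9]
width: 0.172
grip_force: 79.2
```

```bash
python3 - <<'E'
from h import *
to(cw(-.001,0,.0545),CASE[2])
E
```

```text
t 16.8 pos [0.5301 0.2219 0.0559] w 0.172 g 79.2 F [ 0.4  0.3 -1.9] q6 2.11
shift [-0.0026 -0.0088  0.0027] turns [ 7.000e-03  1.000e-03 -5.997e+00] [ 0.    -0.005  0.003]
```

Nearly home (about 4 mm left), with no contact yet. Creep on to the end wall.

Request:
step_arm([
  {"x": 0,"y": -0.004,"z": 0,"ax": 0,"ay": 0,"az": 0,"grip": 1},
  {"x": 0,"y": -0.008,"z": 0.001,"ax": 0,"ay": 0,"az": 0,"grip": 1},
  {"x": 0,"y": -0.011,"z": 0.002,"ax": 0,"ay": 0,"az": 0,"grip": 1},
  {"x": 0,"y": -0.014,"z": 0.002,"ax": 0,"ay": 0,"az": 0,"grip": 1},
  {"x": 0,"y": -0.014,"z": 0.002,"ax": 0,"ay": 0,"az": 0,"grip": 1},
])

```text
time: 17.3
tool_pos: [0.5311, 0.2275, 0.0549]
tcp_rot: [3.127, -0.282, 0.003]
wrist_force: [-2.5, -4.9, -0.0]
width: 0.173
grip_force: 79.4
```

Contact with the end wall (−5 N at case x ≈ 0). Lower onto the ledges, release and rise.

Request:
step_arm([
  {"x": 0,"y": 0.002,"z": 0.002,"ax": 0,"ay": 0,"az": 0,"grip": 1},
  {"x": 0,"y": 0.002,"z": 0.002,"ax": 0,"ay": 0,"az": 0,"grip": 1},
  {"x": 0,"y": 0.002,"z": 0,"ax": 0,"ay": 0,"az": 0,"grip": -0.4},
  {"x": 0,"y": 0.002,"z": 0,"ax": 0,"ay": 0,"az": 0,"grip": -0.4},
  {"x": 0,"y": 0.002,"z": 0,"ax": 0,"ay": 0,"az": 0,"grip": -0.4},
  {"x": 0,"y": 0.002,"z": 0,"ax": 0,"ay": 0,"az": 0,"grip": -0.4},
  {"x": 0,"y": 0.002,"z": 0,"ax": 0,"ay": 0,"az": 0,"grip": -0.4},
  {"x": 0,"y": 0.002,"z": -0.04,"ax": 0,"ay": 0,"az": 0,"grip": -0.4},
  {"x": 0,"y": 0.002,"z": -0.12,"ax": 0,"ay": 0,"az": 0,"grip": -0.4},
  {"x": 0,"y": 0.002,"z": -0.2,"ax": 0,"ay": 0,"az": 0,"grip": -0.4},
  {"x": 0,"y": 0.1,"z": -0.3,"ax": 0,"ay": 0,"az": 0,"grip": -0.4},
  {"x": 0,"y": 0.2,"z": -0.3,"ax": 0,"ay": 0,"az": 0,"grip": -0.4},
])

```text
time: 18.5
tool_pos: [0.5191, 0.1468, 0.207]
tcp_rot: [-3.126, 0.276, -0.018]
wrist_force: [2.0, -1.0, 1.4]
width: 0.702
grip_force: 0.0
```

Request:
step_arm([
  {"x": 0,"y": 0.1,"z": 0,"ax": 0,"ay": 0,"az": 0,"grip": -0.4},
  {"x": 0,"y": 0.2,"z": 0,"ax": 0,"ay": 0,"az": 0,"grip": -0.4},
  {"x": 0,"y": 0.3,"z": 0,"ax": 0,"ay": 0,"az": 0,"grip": -0.4},
  {"x": 0,"y": 0.4,"z": 0,"ax": 0,"ay": 0,"az": 0,"grip": -0.4},
  {"x": 0,"y": 0.5,"z": 0,"ax": 0,"ay": 0,"az": 0,"grip": -0.4},
  {"x": 0,"y": 0.5,"z": 0,"ax": 0,"ay": 0,"az": 0,"grip": -0.4},
])

```text
time: 19.1
tool_pos: [0.4701, -0.106, 0.2018]
tcp_rot: [3.125, -0.292, 0.005]
wrist_force: [-0.5, 0.6, -0.9]
width: 0.704
grip_force: 0.0
```

```bash
python3 - <<'E'
from h import *
c=snap('top','t5.png',(130,165,290,285),4.5)
for p in ((94,-55,56),(94,55,56)): print((np.array(w2px(c,np.array(cw(p[0]/1e3,p[1]/1e3,p[2]/1e3))))-[130,165])*4.5)
for xx in (-96,-100): print((np.array(w2px(c,np.array(cw(xx/1e3,-.03,.046))))-[130,165])*4.5)
E
```

```text
[148.93830199 132.79565938]
[105.25542642 374.88117742]
[557.19649073 257.17474014]
[565.89675272 258.63994758]
```

View pics/t5.png

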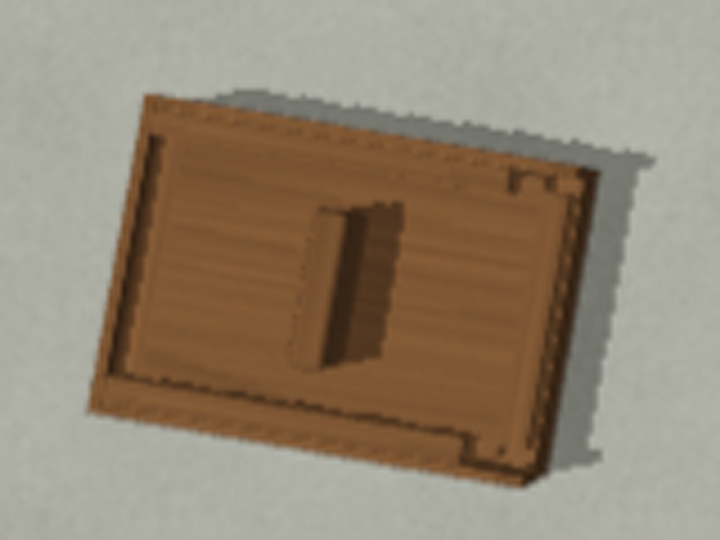

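The lid sits under both lips, its rear edge at about (560,257), where −96 mm is predicted at 557. One quick numeric check on the bar (top corners (318,208), (350,210), (322,369), (290,364)), then hand in.

```bash
python3 - <<'E'
from h import *
c=imaging.read_camera('top')
p=[(318,208,(8,-35,42)),(350,210,(-8,-35,42)),(322,369,(-8,35,42)),(290,364,(8,35,42))]
x,r=fit(c,(130,165),4.5,p,CASE,z0=.04)
d=x[:2]-CASE[:2];a=CASE[2];e=d@[np.cos(a),np.sin(a)];print(e,d@[-np.sin(a),np.cos(a)],np.degrees(x[2]-a),np.round(r,1).tolist())
if abs(e+.001)<.0045: print(bot.finish_job())
E
```

```text
-0.001981217924511002 -0.0019400391389427835 0.11512627403339297 [[-0.4, -0.6], [0.4, 0.2], [0.5, 0.3], [-0.4, 0.0]]
the job is handed in; nothing more can be done
None
```

The brush lies flat in the case and the lid is slid home under both lips, measured about 1 mm from fully home. The job is handed in, but the hand-in gave no verdict.

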